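Knock up a sunken sauce canister with a mallet

ROBOT

A 6-joint arm with a two-finger parallel gripper is mounted at the origin on the work surface. World frame = base frame: x ahead of the robot, y to its left, z up, the work surface at z = 0. Lengths are in m, angles in rad, forces in N, time in s.
With the tool pointing down it reaches from about 0.35 to 0.975 m from the base axis. Payload 4.9 kg.
Tool frame: the origin (TCP) lies at the very end of the fingers, on their centre line; the grasp point (between the pads) lies 19 mm behind it (ctrl.tcp_to_grasp is the z of the grasp point in the tool frame, in m); z points along the fingers, y is the line along which they close (so a half turn about z gives the same grasp; the last joint's range is limited). The gripper opens to 85 mm and grips with 20 to 120 N. Pads are 22 mm wide; open, the fingers measure 114 mm over their backs; the gripper's body (76 mm by 85 mm) begins 54 mm behind the grasp point. The pads swing forward as they close: fully open they stand 13 mm farther back than shut.
Start: joints at [1.175, 0.053, 1.613, -0, 1.476, -0.119], TCP at [0.171, 0.601, 0.231] pointing down, gripper open.
Joint ranges: [-3.01, 3.01], [-1.01, 2.22], [0.06, 2.58], [-1.02, 4.17], [0.09, 2.62], [-3.14, 3.14]. Speed limits (rad/s): [2.57, 2.57, 3.14, 3.14, 3.14, 3.14].

INTERFACE

Orientations are given as a rotation vector (axis times angle).
In Python, from station import ctrl, eyes, job, nets gives the robot as it stands. The module is installed in compiled form; this text tells all that it offers.
- The arm moves only by the tool jog_arm, never from a script. Its argument "commands" is one flat list of numbers, 7 for each row, row after row: the shift along the tool's x, y, z each as a share of 0.06 m, from -1 to 1, then the turn, a rotation vector about the tool's x, y, z each as a share of 0.1 rad, from -1 to 1, then the finger opening in mm, from 0 to 85.4. In form: [x, y, z, ax, ay, az, grip, x, y, z, ax, ay, az, grip, ...]. A call has 1 to 20 rows; each row shifts and turns the commanded pose from where the row before left it, along the tool's axes as they then stand; what a row does not reach is not made up. A row lasts 1/8 s, in which the tool goes at most 62.5 mm and 10.7 degrees, less where a joint would pass 70% of its speed; a pose out of reach is approached as far as the arm can. A call with a number of a shift or a turn outside -1 to 1 is refused whole. A call with a gripper value outside its range is refused whole. The fingers move at their own pace and stop on an object; "newtons" is the grip in N (left out, the last holds). Time passes only in rows, so rows that do not move let the fingers close. It gives the time, the measured TCP pose, the force, the opening and the grip force at its end, in the units of the state.
- ctrl.get_obs(): the state, without advancing time (a new reading comes with each control period).
- eyes.get_image(name): name is "scene" or "side" or "wrist"; returns a dict with "image" (420x560x3 uint8, red, green, blue), "z_map" (420x560 float32, m along the optical axis (not along the pixel's ray), 0 where there is no reading), "K" (3x3 intrinsics, pixels), "cam_to_world" (4x4, takes a point from camera to world coordinates). Camera axes: x right, y up, looking along -z (the intrinsics and any distortion apply to the point x, -y, -z); pixel columns grow to the right and rows downward; lengths in m; the calibration is good to about 2 mm. A picture is of the moment at which its call begins.
- job.finish_job(): hands the job in; it is judged then, once.
Trained networks look in the newest picture that a camera, given by its name, has taken for a name from the list of things; names that differ only in an ending like _2 or _b are one class to them, and where a whole thing is asked for, a point or a joint stands for the part that bears it (a point fixed in the world has none). Each returns a list of dicts, best first, with "p" (0 to 1); they miss things now and then, are a little off and sometimes report something else, mostly with a low value. They report only what shows in the picture. A call takes as long as a camera call.
- nets.silhouettes(camera, name): "mask" (420x560 bool, what is visible of it) and "bbox" ([left, top, right, bottom] in pixels, round what is visible of it).
The state is a dict: "t": time; "q": joint angles; "dq": joint speeds; "effort": joint torques, N m; "tool_pos": TCP position; "tool_rot": TCP orientation; "contact_force": force on the tool from outside, world axes, zero at the start; "wrist_torque": the same for the moment, N m; "opening": finger opening in m; "grip_force": force on a finger pad.
Only numpy, scipy, OpenCV 4.12 (cv2) and the standard library are available. Lean on these libraries where they do the work, as an engineer would, in place of code of your own. Each camera call takes 0.05 s, during which the arm holds its last target. There are 200 camera calls.

TASK

Take the wooden mallet and strike the red-capped sprung ejector pin of the canister well straight down with a brisk blow (or several) until it is fully home, so that the sunken sauce canister comes up. Stand the mallet back on the green board, then lift the canister out and set it down upright, not dropped, on the black serving plate. Touch the pin only with the mallet, do not hit the canister with the mallet, and leave the bowl, bottle and brush alone.

Things in the scene. Friction and masses are not known exactly. Their poses are not given: they have to be found in the camera images.
- well: canister well: a fixed aluminium block, 110 mm (its x) by 210 mm (its y) by 85 mm high, red strip on its -x side. Origin at the centre of its underside; z up. The round well (65 mm bore) is centred at y = +50 mm, the ejector pin at y = -60 mm, both at x = 0. Its top is flat at z = 85 mm.
- well_mouth (a point): centre of the well's mouth, level with the top of the block (85 mm over the table)
- pin: ejector pin: red round cap, 36 mm across and 14 mm thick, on a 16 mm sprung steel stem; origin on its axis, 42 mm below the top of the cap. The cap's top stands 45 mm over the block's top when up and 15 mm when home.
- pin_top (a point): centre of the cap's flat top, the place to strike
- pin_travel (a joint): travel of the ejector pin downwards in m: 0 up, 0.030 fully home at its stop. Spring and stiff guide resist with about 7 to 13 N; the guide holds the pin where it has been driven. The canister rises 1.1 times as far as the pin goes down (33 mm when home).
- canister: closed steel sauce canister with flat orange lid, 60 mm across, 75 mm high, about 0.2 kg, origin at the centre of its underside, z up along its axis. At the start it is sunk in the well with its lid 2 mm below the block's top (2 mm gap round it: too narrow for fingers); with the pin home 31 mm of it stand clear.
- mallet: wooden kitchen mallet, about 0.3 kg, standing on its striking face. Upright round head 60 mm across and 60 mm high; origin at the centre of the lower striking face, z up along the head. Straight dark handle along its -x, from 25 to 170 mm from the head's axis, 22 mm wide (y) and 24 mm high, its centre line 30 mm above the striking face.
- board: green plastic board, fixed, 210 mm (x) by 160 mm (y) by 15 mm; origin at the centre of its underside. The mallet starts on it and goes back on it.
- plate: black ribbed square serving plate, fixed, 170 mm by 170 mm by 10 mm, origin at the centre of its underside
- bowl: steel bowl, 130 mm across, 60 mm high, origin at the centre of its underside: leave alone
- bottle: amber bottle with yellow cap, 60 mm across, 170 mm high, origin at the centre of its underside: leave alone
- brush: basting brush, 200 mm long, lying on the table, handle to its -x: leave alone

How it is judged:
By the outcome, as a careful person would: the job done as asked, in the order asked, and still so for the second after the job is handed in, with the robot touching nothing.
It also fails if it takes over 64 s, if anything falls off the work surface, if the arm or the gripper's body presses on something with over 40 N, if the wrist force passes 120 N, or if a joint passes its speed limit or range.

## Working session

There is one attempt and no reset: what is moved stays moved. The work goes in short steps, Python scripts to look and compute and a tool call to move; the robot and the scene stay as the last step left them, time stands still between calls to the robot, and variables do not carry over. Pictures are saved under pics/ and viewed, at most 10 in all, crops included, and the job is handed in when it is done.

Besides the shell and the picture viewer there is one more tool, called after ">>>" by a JSON object that holds its "op" and its "data". jog_arm: Moves the arm, as the interface text tells. Shift numbers are shares of 0.06 m and turn numbers shares of 0.1 rad, none past 1 either way. Its arguments: {"type":"object","properties":{"commands":{"type":"array","items":{"type":"number"}},"newtons":{"type":"number"}},"required":["commands"]}

```bash
mkdir -p pics; cat > h.py <<'E'
import numpy as np, cv2
from station import ctrl, eyes, job, nets
from scipy.spatial.transform import Rotation as R
def cloud(im):
    z=im["z_map"]; K=im["K"]; v,u=np.mgrid[:z.shape[0],:z.shape[1]]
    P=np.stack([(u-K[0,2])*z/K[0,0],-(v-K[1,2])*z/K[1,1],-z],-1)
    T=im["cam_to_world"]; return P@T[:3,:3].T+T[:3,3]
def save(im,n): cv2.imwrite("pics/"+n,im["image"][:,:,::-1])
E
python3 - <<'E'
from h import *
o=ctrl.get_obs(); print(o["t"],o["tool_pos"],o["tool_rot"],ctrl.tcp_to_grasp,o["opening"],o["contact_force"])
np.set_printoptions(precision=4,suppress=True)
for c in ["scene","side"]:
    im=eyes.get_image(c); save(im,c+"0.png"); P=cloud(im); ok=im["z_map"]>0
    for n in ["well","pin","canister","mallet","board","plate","bowl","bottle","brush"]:
        d=nets.silhouettes(c,n)
        if not d: print(c,n,None); continue
        m=d[0]["mask"]&ok; p=P[m]
        zt=np.percentile(p[:,2],98); t=p[p[:,2]>zt-0.006]
        r=cv2.minAreaRect((t[:,:2]*1000).astype(np.float32))
        print(c,n,round(d[0]["p"],2),d[0]["bbox"],len(p),"ztop",round(zt,4),"med",np.median(t,0),"rect",[np.round(x,1) for x in r])
E
```

```text
0.0 [0.17052923 0.6006442  0.23007486] [-4.33246960e-01 -3.11105898e+00  3.05002072e-03] -0.0187 0.08517378751750172 [-0.8634314  -0.2807066   0.14568002]
scene well 0.92 [211.4, 189.4, 308.2, 288.8] 5581 ztop 0.1321 med [ 0.5705 -0.0574  0.1324] rect [array([568.3, -55.4]), array([34. , 35.7]), np.float64(32.0)]
scene pin 0.59 [240.7, 211.5, 255.1, 233.9] 340 ztop 0.1343 med [ 0.5697 -0.0564  0.1328] rect [array([568.4, -55.4]), array([33.8, 35.7]), np.float64(32.0)]
scene canister 0.85 [258.3, 202.5, 286.9, 215.1] 332 ztop 0.0879 med [0.565  0.0552 0.0859] rect [array([564.5,  55.3]), array([58.5, 58.3]), np.float64(44.5)]
scene mallet 0.85 [264.0, 161.1, 342.9, 190.3] 1111 ztop 0.0796 med [0.5932 0.2951 0.0781] rect [array([594.1, 299.2]), array([54.2, 60.3]), np.float64(8.6)]
scene board 0.96 [262.0, 159.1, 353.2, 204.7] 1659 ztop 0.0217 med [0.527  0.2698 0.0182] rect [array([536.8, 248.9]), array([208.5, 281.8]), np.float64(8.3)]
scene plate 0.65 [70.9, 282.4, 205.7, 378.4] 6957 ztop 0.015 med [ 0.4881 -0.3063  0.0127] rect [array([ 482.1, -296.2]), array([171.7, 171.8]), np.fl
[... 1234 characters left out ...]
21.2, 250.3]), array([214. , 268.7]), np.float64(72.2)]
side plate 0.94 [148.9, 315.8, 262.6, 403.0] 7988 ztop 0.0118 med [ 0.48   -0.3121  0.0098] rect [array([ 480.6, -297.8]), array([170. , 171.8]), np.float64(5.8)]
side bowl 0.8 [310.0, 202.1, 357.6, 239.2] 1342 ztop 0.0597 med [0.755  0.1261 0.0574] rect [array([745. ,  47.7]), array([239.1, 110.9]), np.float64(76.1)]
side bottle 0.62 [343.9, 203.3, 376.3, 282.2] 1790 ztop 0.1693 med [ 0.7839 -0.0878  0.1689] rect [array([785. , -83.1]), array([30. , 23.3]), np.float64(56.4)]
side brush 0.85 [285.6, 343.6, 409.3, 374.0] 2198 ztop 0.0209 med [ 0.687  -0.3259  0.0179] rect [array([ 711.2, -325.2]), array([ 42.7, 198. ]), np.float64(80.5)]
```

View pics/scene0.png

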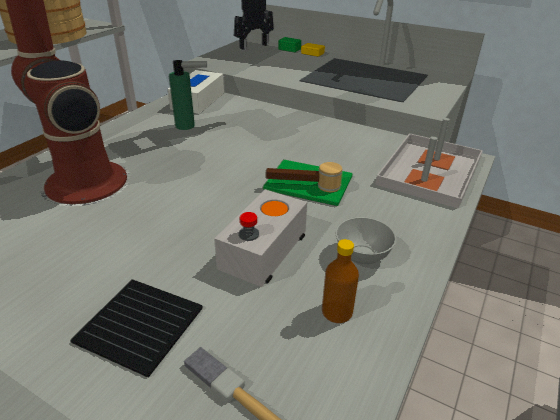

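```bash
python3 - <<'E'
from h import *
np.set_printoptions(precision=4,suppress=True)
print(R.from_rotvec(ctrl.get_obs()["tool_rot"]).as_matrix())
for c in ["scene","side"]:
    im=eyes.get_image(c); P=cloud(im); hsv=cv2.cvtColor(im["image"],cv2.COLOR_RGB2HSV)
    near=(P[...,1]>.1)&(P[...,1]<.42)&(P[...,0]>.3)&(P[...,0]<.75)&(im["z_map"]>0)
    d=nets.silhouettes(c,"mallet")[0]["mask"]&near
    h=P[d&(P[...,2]>.052)&(P[...,2]<.063)]; 
    for nm,q in (("handle",h),("head",P[d&(P[...,2]>.068)])):
        print(c,nm,len(q),[np.round(x,1) for x in cv2.minAreaRect((q[:,:2]*1000).astype(np.float32))], np.median(q,0))
    hd=np.median(P[d&(P[...,2]>.068)],0)[:2]
    hh=h[np.hypot(*(h[:,:2]-hd).T)>.045]
    if len(hh)>5: print("handle line",cv2.fitLine((hh[:,:2]*1000).astype(np.float32),cv2.DIST_L2,0,.01,.01).ravel(),[np.round(x,1) for x in cv2.minAreaRect((hh[:,:2]*1000).astype(np.float32))])
    g=near&(hsv[...,0]>40)&(hsv[...,0]<85)&(hsv[...,1]>70)
    q=P[g&(P[...,2]>.008)&(P[...,2]<.025)]
    print("board",len(q),[np.round(x,1) for x in cv2.minAreaRect((q[:,:2]*1000).astype(np.float32))])
    # well top
    w=(im["z_map"]>0)&(abs(P[...,2]-.086)<.006)&(abs(P[...,0]-.565)<.15)&(abs(P[...,1])<.16)
    q=P[w]; print("well",len(q),[np.round(x,1) for x in cv2.minAreaRect((q[:,:2]*1000).astype(np.float32))],np.median(q[:,2]))
E
```

```text
[[-0.9619  0.2733  0.    ]
 [ 0.2733  0.9619  0.    ]
 [ 0.      0.     -1.    ]]
scene handle 407 [array([531.3, 268. ]), array([194.1,  37.4]), np.float64(18.3)] [0.5204 0.2629 0.0589]
scene head 275 [array([592.1, 298.8]), array([57.2, 59.7]), np.float64(22.8)] [0.5945 0.2925 0.0775]
handle line [  0.9064   0.4225 498.0085 252.8082] [array([497.1, 255.1]), array([121.4,  27.3]), np.float64(23.6)]
board 1539 [array([527.7, 306.2]), array([212. , 163.3]), np.float64(8.4)]
well 2919 [array([566.6,   5.8]), array([112.8, 213.2]), np.float64(2.0)] 0.08765367305407057
side handle 263 [array([524. , 262.5]), array([189.1,  36. ]), np.float64(18.5)] [0.5232 0.2629 0.0558]
side head 173 [array([590.1, 296.4]), array([56.1, 63.2]), np.float64(12.6)] [0.5908 0.2909 0.0738]
handle line [  0.9135   0.4068 493.4473 250.1999] [array([491.8, 251.6]), array([121.4,  25.8]), np.float64(23.9)]
board 735 [array([526.6, 306.4]), array([209.9, 164.2]), np.float64(9.4)]
well 2123 [array([565.9,   4.8]), array([110.3, 217.2]), np.float64(1.9)] 0.08439168335656777
```

The image shows the handle running from about (267,173) to the head at (330,177), with the pin cap at (248,220), the lid at (274,208) and the plate at (137,325). All positions and sizes agree with the given ones. Next I turn the tool to line up with the handle.

>>> {"op": "jog_arm", "data": {"commands": [0,0,0,0,0,-1,60,0,0,0,0,0,-1,60,0,0,0,0,0,-1,60,0,0,0,0,0,-1,60,0,0,0,0,0,-1,60,0,0,0,0,0,-1,60,0,0,0,0,0,-1,60,0,0,0,0,0,0,60]}}

```text
t: 2.2
tool_pos: [0.1708, 0.6012, 0.2313]
tool_rot: [0.658, -3.072, 0.0]
contact_force: [0.4, 0.3, -0.4]
opening: 0.0598
grip_force: 0.0
```

```bash
cat >> h.py <<'E'
def go(x,y,z,yaw=None):
    "delta to TCP target in row units (0.06 m, 0.1 rad), tool axes; yaw = world angle of tool x, deg"
    np.set_printoptions(precision=3,suppress=True)
    o=ctrl.get_obs(); r=R.from_rotvec(o["tool_rot"]); m=r.as_matrix()
    s=r.inv().apply(np.array([x,y,z])-o["tool_pos"])/.06
    b=np.deg2rad(np.degrees(np.arctan2(m[1,0],m[0,0])) if yaw is None else yaw)
    T=np.array([[np.cos(b),np.sin(b),0],[np.sin(b),-np.cos(b),0],[0,0,-1]]).T
    T=np.column_stack([[np.cos(b),np.sin(b),0],[np.sin(b),-np.cos(b),0],[0,0,-1]])
    t=(r.inv()*R.from_matrix(T)).as_rotvec()/.1
    print("t",round(o["t"],2),"pos",o["tool_pos"],"F",o["contact_force"],"open",o["opening"],"grip",o["grip_force"],"\nshift",s,"turn",t)
E
python3 -c "
from h import *
go(.547,.277,.15,204.4)"
```

```text
t 2.2 pos [0.171 0.601 0.231] F [ 0.419  0.303 -0.378] open 0.059830306094465345 grip 0.0 
shift [-3.507 -7.497  1.354] turn [-0.001 -0.001 -0.038]
```

>>> {"op": "jog_arm", "data": {"commands": [-0.35,-0.75,0,0,0,-0.04,60,-0.35,-0.75,0,0,0,0,60,-0.35,-0.75,0.1,0,0,0,60,-0.35,-0.75,0.2,0,0,0,60,-0.35,-0.75,0.2,0,0,0,60,-0.35,-0.75,0.2,0,0,0,60,-0.35,-0.75,0.2,0,0,0,60,-0.35,-0.75,0.2,0,0,0,60,-0.35,-0.75,0.15,0,0,0,60,-0.35,-0.75,0.1,0,0,0,60,0,0,0,0,0,0,60,0,0,0,0,0,0,60]}}

```text
t: 3.7
tool_pos: [0.548, 0.2787, 0.1503]
tool_rot: [0.664, -3.07, -0.001]
contact_force: [-0.6, -0.2, 0.0]
opening: 0.0598
grip_force: 0.0
```

```bash
python3 - <<'E'
from h import *
im=eyes.get_image("wrist"); save(im,"w1.png"); P=cloud(im); d=nets.silhouettes("wrist","mallet")
if d:
    m=d[0]["mask"]&(im["z_map"]>0)
    for a,b in ((.05,.062),(.068,.085)):
        q=P[m&(P[...,2]>a)&(P[...,2]<b)]
        print(len(q),cv2.minAreaRect((q[:,:2]*1000).astype(np.float32)) if len(q) else 0, np.median(q,0))
        if len(q): print(cv2.fitLine((q[:,:2]*1000).astype(np.float32),cv2.DIST_L2,0,.01,.01).ravel())
go(.547,.277,.026,204.4)
E
```

```text
8084 ((510.634765625, 263.0290832519531), (160.06765747070312, 56.8288688659668), 23.857879638671875) [0.49619663 0.25564911 0.05585556]
[9.1082627e-01 4.1278988e-01 4.9953394e+02 2.5701544e+02]
5551 ((591.5919799804688, 298.5208740234375), (59.237518310546875, 59.857810974121094), 86.90247344970703) [0.58917479 0.29774231 0.07412534]
[9.2075771e-01 3.9013493e-01 5.8954572e+02 2.9786719e+02]
t 3.8 pos [0.548 0.279 0.151] F [-0.436  0.359  0.534] open 0.060124342141461985 grip 0.0 
shift [ 0.025 -0.033  2.076] turn [0.003 0.002 0.021]
```

View pics/w1.png

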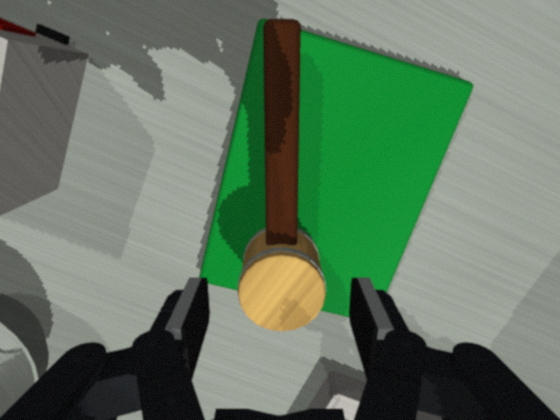

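The wrist view has the handle at column 283 and the head at (282,288), centred between the fingers. I descend and grip.

>>> {"op": "jog_arm", "data": {"commands": [0,0,0.5,0,0,0,60,0,0,0.5,0,0,0,60,0,0,0.5,0,0,0,60,0,0,0.4,0,0,0,60,0,0,0.17,0,0,0,60,0,0,0,0,0,0,60,0,0,0,0,0,0,10,0,0,0,0,0,0,10,0,0,0,0,0,0,10,0,0,0,0,0,0,10,0,0,0,0,0,0,10,0,0,0,0,0,0,10], "newtons": 110}}

```text
t: 5.3
tool_pos: [0.5491, 0.2791, 0.0278]
tool_rot: [-0.665, 3.068, 0.001]
contact_force: [-2.2, -0.3, 5.6]
opening: 0.0203
grip_force: 107.7
```

>>> {"op": "jog_arm", "data": {"commands": [0,0,-0.3,0,0,0,10,0,0,-0.6,0,0,0,10,0,0,-0.7,0,0,0,10,0,0,-0.7,0,0,0,10,0,0,-0.6,0,0,0,10,0,0,-0.3,0,0,0,10,0,0,0,0,0,0,10]}}

```text
t: 6.18
tool_pos: [0.5488, 0.2786, 0.2195]
tool_rot: [-0.665, 3.068, 0.0]
contact_force: [-0.8, -0.5, -2.0]
opening: 0.0207
grip_force: 107.4
```

```bash
python3 -c "
from h import *
go(.5255,-.075,.21)"
```

```text
t 6.17 pos [0.549 0.279 0.22 ] F [-0.803 -0.494 -1.989] open 0.020706790134434473 grip 107.40522265434265 
shift [ 2.795 -5.203  0.153] turn [-0.003  0.025 -0.   ]
```

>>> {"op": "jog_arm", "data": {"commands": [0.14,-0.26,0,0,0,0,10,0.28,-0.52,0,0,0,0,10,0.28,-0.52,0,0,0,0,10,0.28,-0.52,0,0,0,0,10,0.28,-0.52,0,0,0,0,10,0.28,-0.52,0,0,0,0,10,0.28,-0.52,0,0,0,0,10,0.28,-0.52,0,0,0,0,10,0.28,-0.52,0,0,0,0,10,0.28,-0.52,0,0,0,0,10,0.14,-0.26,0,0,0,0,10,0,0,0,0,0,0,10,0,0,0,0,0,0,10]}}

```text
t: 7.8
tool_pos: [0.5243, -0.0743, 0.2175]
tool_rot: [0.667, -3.069, -0.002]
contact_force: [-1.0, 0.8, -2.0]
opening: 0.0202
grip_force: 107.7
```

```bash
python3 - <<'E'
from h import *
go(.5255,-.075,.21,204.4)
a=[]
for c in ("scene","side"):
    im=eyes.get_image(c); a.append(im["image"][100:320,130:430,::-1]); P=cloud(im); d=nets.silhouettes(c,"mallet")
    if d:
        q=P[d[0]["mask"]&(im["z_map"]>0)&(P[...,2]>.15)]; z=q[:,2].max(); q2=q[q[:,2]>np.percentile(q[:,2],99)-.008]
        print(c,d[0]["p"],z,cv2.minAreaRect((q2[:,:2]*1000).astype(np.float32)),np.median(q2,0))
cv2.imwrite("pics/m2.png",cv2.resize(np.hstack(a),(800,293)))
E
```

```text
t 7.8 pos [ 0.524 -0.074  0.218] F [-0.955  0.82  -1.96 ] open 0.02024079692928232 grip 107.7333676815033 
shift [-0.013 -0.018  0.125] turn [ 0.011 -0.005  0.019]
scene 0.95 0.2720827896619042 ((566.2642211914062, -73.65168762207031), (96.50773620605469, 58.25798797607422), 82.05945587158203) [ 0.572 -0.06   0.267]Traceback (most recent call last):
  File "<stdin>", line 7, in <module>
    return umr_maximum(a, axis, None, out, keepdims, initial, where)
ValueError: zero-size array to reduction operation maximum which has no identity
```

>>> {"op": "jog_arm", "data": {"commands": [0,0,0.6,0,0,0,10,0,0,0.95,0,0,0,10,0,0,0,0,0,0,10], "newtons": 120}}

```text
t: 8.38
tool_pos: [0.5223, -0.0739, 0.1216]
tool_rot: [0.666, -3.064, -0.005]
contact_force: [-0.9, 0.4, -2.1]
opening: 0.02
grip_force: 117.8
```

```bash
python3 - <<'E'
from h import *
go(.5255,-.075,.113,204.4)
a=[]
for c in ("scene","side"):
    im=eyes.get_image(c); a.append(im["image"][100:320,130:430,::-1]); P=cloud(im); d=nets.silhouettes(c,"canister")
    for e in d[:1]:
        q=P[e["mask"]&(im["z_map"]>0)]; print(c,e["p"],np.percentile(q[:,2],[50,90]))
cv2.imwrite("pics/m2.png",cv2.resize(np.hstack(a),(800,293)))
E
```

```text
t 8.38 pos [ 0.522 -0.074  0.122] F [-0.948  0.371 -2.051] open 0.01998193489443777 grip 117.82988905906677 
shift [-0.041 -0.04   0.144] turn [ 0.046 -0.053  0.022]
scene 0.59 [0.11  0.112]
```

View pics/m2.png

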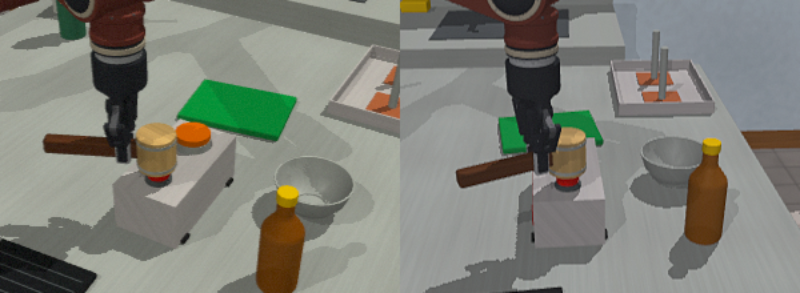

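The pin is about 22 mm down, with the mallet (head at (157,150) in the left view) squarely on the cap and the lid raised. I lift and strike again.

>>> {"op": "jog_arm", "data": {"commands": [0,0,-0.5,0,0,0,10,0,0,-0.3,0,0,0,10,0,0,0,0,0,0,10,0,0,0.2,0,0,0,10,0,0,0.82,0,0,0,10,0,0,0,0,0,0,10]}}

```text
t: 9.32
tool_pos: [0.5239, -0.0753, 0.1096]
tool_rot: [0.665, -3.069, -0.001]
contact_force: [-0.5, 0.4, -1.8]
opening: 0.02
grip_force: 124.1
```

```bash
python3 - <<'E'
from h import *
go(.5255,-.075,.113,204.4)
im=eyes.get_image("scene"); P=cloud(im); d=nets.silhouettes("scene","canister")
for e in d[:1]:
        q=P[e["mask"]&(im["z_map"]>0)]; print(e["p"],np.percentile(q[:,2],[50,90]))
E
```

```text
t 9.32 pos [ 0.524 -0.075  0.11 ] F [-0.475  0.403 -1.751] open 0.020034708452982216 grip 124.09377336502075 
shift [-0.026 -0.007 -0.057] turn [ 0.009 -0.017  0.009]
0.84 [0.116 0.119]
```

>>> {"op": "jog_arm", "data": {"commands": [0,0,-0.5,0,0,0,10,0,0,-0.5,0,0,0,10,0,0,0,0,0,0,10,0,0,0.3,0,0,0,10,0,0,0.77,0,0,0,10,0,0,0,0,0,0,10]}}

```text
t: 10.18
tool_pos: [0.5225, -0.0749, 0.1035]
tool_rot: [0.664, -3.065, -0.003]
contact_force: [0.0, -0.8, -1.7]
opening: 0.0202
grip_force: 133.3
```

>>> {"op": "jog_arm", "data": {"commands": [0,0,-0.5,0,0,0,10,0,0,-0.9,0,0,0,10,0,0,-0.5,0,0,0,10,0,0,0,0,0,0,10]}}

```text
t: 10.68
tool_pos: [0.5251, -0.0752, 0.2216]
tool_rot: [-0.666, 3.069, -0.001]
contact_force: [0.3, 1.0, -2.1]
opening: 0.0204
grip_force: 133.1
```

```bash
python3 - <<'E'
from h import *
go(.547,.277,.21,204.4)
a=[]
for c in ("scene","side"):
  im=eyes.get_image(c); P=cloud(im); a.append(im["image"][80:300,130:430,::-1])
  ok=im["z_map"]>0
  w=ok&(abs(P[...,2]-.085)<.006)&(abs(P[...,0]-.566)<.06)&(abs(P[...,1])<.1); print(c,"block",np.median(P[w][:,2]))
  for n in ("canister","pin"):
    for e in nets.silhouettes(c,n)[:1]:
        q=P[e["mask"]&ok&(P[...,2]<.14)]; z=np.percentile(q[:,2],97); q=q[q[:,2]>z-.006]; print(c,n,e["p"],np.median(q,0),len(q),cv2.minAreaRect((q[:,:2]*1000).astype(np.float32)))
cv2.imwrite("pics/m3.png",cv2.resize(np.hstack(a),(800,293)))
E
```

```text
t 10.68 pos [ 0.525 -0.075  0.222] F [ 0.293  1.048 -2.053] open 0.02044722575347511 grip 133.10794115066528 
shift [-2.764  5.19   0.192] turn [-0.01   0.012  0.014]
scene block 0.08779753942060375
scene canister 0.86 [0.567 0.053 0.119] 357 ((565.3228149414062, 54.68423080444336), (56.892127990722656, 58.18915939331055), 29.165782928466797)
scene pin 0.79 [ 0.57  -0.057  0.103] 157 ((570.1920776367188, -56.06664276123047), (32.56439971923828, 34.70543670654297), 6.072648525238037)
side block 0.08457840151220702
side canister 0.92 [0.566 0.047 0.115] 257 ((565.9915771484375, 50.02196502685547), (58.93791580200195, 53.83700942993164), 33.69840621948242)
side pin 0.43 [ 0.567 -0.061  0.099] 129 ((566.3992309570312, -57.43061065673828), (29.890840530395508, 34.15462875366211), 73.10523223876953)
```

View pics/m3.png

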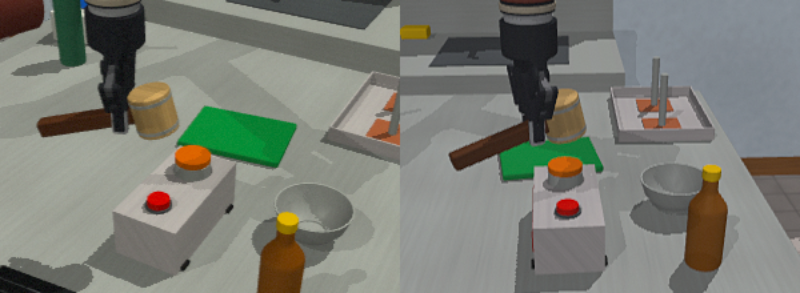

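The images show the pin home (cap 15 mm over the block) and the lid 31 mm over it. The mallet has pitched in the grip, so I measure its tilt before setting it back.

```bash
python3 - <<'E'
from h import *
np.set_printoptions(precision=4,suppress=True)
o=ctrl.get_obs(); r=R.from_rotvec(o["tool_rot"])
for c in ("scene","side"):
  im=eyes.get_image(c); P=cloud(im); ok=im["z_map"]>0
  L=r.inv().apply((P-o["tool_pos"]).reshape(-1,3)).reshape(P.shape)
  near=ok&(abs(L[...,1])<.045)&(L[...,0]>-.1)&(L[...,0]<.16)&(abs(L[...,2])<.09)
  hsv=cv2.cvtColor(im["image"],cv2.COLOR_RGB2HSV)
  br=near&(hsv[...,1]>90)
  h=L[br&(L[...,0]>.025)&(hsv[...,2]<150)]; print(c,"handle",len(h))
  f=cv2.fitLine(h.astype(np.float32),cv2.DIST_HUBER,0,.001,.001).ravel(); f[:3]*=np.sign(f[0]); print(f,"pitch deg",np.degrees(np.arctan2(f[2],f[0])),"xmax",h[:,0].max())
  q=L[br&(L[...,0]<-.01)]; print("head",len(q),q.min(0),q.max(0))
  # top face: fit plane of topmost pts
  # top edge of handle: per-bin minimum z
  for a in np.arange(.03,.13,.02):
    b=h[(h[:,0]>a)&(h[:,0]<a+.02)]
    if len(b): print(round(a,2),np.percentile(b[:,2],[3,97]),end=" ")
  print()
E
```

```text
scene handle 680
[ 0.9678 -0.0003  0.2517  0.0548 -0.0076 -0.0142] pitch deg 14.580732 xmax 0.11885321392733526
head 1103 [-0.0794 -0.0427 -0.0847] [-0.0103  0.0279 -0.0036]
0.03 [-0.0277 -0.005 ] 0.05 [-0.0231 -0.    ] 0.07 [-0.0185  0.0044] 0.09 [-0.0137  0.0096] 0.11 [-0.0094  0.0111] 
side handle 765
[ 0.9852  0.0005  0.1716  0.0651 -0.0093 -0.0093] pitch deg 9.881479 xmax 0.12246022562957003
head 730 [-0.0727 -0.0332 -0.0673] [-0.0135  0.0234  0.0044]
0.03 [-0.0248 -0.001 ] 0.05 [-0.0205  0.0011] 0.07 [-0.0157  0.0058] 0.09 [-0.011   0.0105] 0.11 [-0.007   0.0127]
```

```bash
python3 -c "
from h import *
go(.53,.29,.20,204.4)"
```

```text
t 11.07 pos [ 0.524 -0.075  0.22 ] F [-0.102 -0.092 -2.071] open 0.019952208539420615 grip 133.10757637023926 
shift [-2.612  5.493  0.338] turn [ 0.017 -0.02   0.013]
```

>>> {"op": "jog_arm", "data": {"commands": [-0.13,0.27,0,0,0,0,10,-0.26,0.55,0,0,0,0,10,-0.26,0.55,0,0,0,0,10,-0.26,0.55,0,0,0,0,10,-0.26,0.55,0,0,0,0,10,-0.26,0.55,0,0,0,0,10,-0.26,0.55,0,0,0,0,10,-0.26,0.55,0,0,0,0,10,-0.26,0.55,0,0,0,0,10,-0.26,0.55,0,0,0,0,10,-0.13,0.27,0,0,0,0,10,0,0,0,0,0.6,0,10,0,0,0,0,0.8,0,10,0,0,0,0,0.8,0,10,0,0,0,0,0,0,10]}}

```text
t: 12.95
tool_pos: [0.5306, 0.2896, 0.2209]
tool_rot: [0.62, -2.859, 0.069]
contact_force: [-0.7, -0.9, -1.9]
opening: 0.0201
grip_force: 133.1
```

```bash
python3 - <<'E'
from h import *
np.set_printoptions(precision=4,suppress=True)
o=ctrl.get_obs(); go(.53,.29,.045)
d=np.array([.911,.413,0]); n=np.array([-.413,.911,0])
for c in ("scene","side"):
  im=eyes.get_image(c); P=cloud(im); ok=im["z_map"]>0
  hsv=cv2.cvtColor(im["image"],cv2.COLOR_RGB2HSV); Q=P-o["tool_pos"]
  X=-Q@d; Y=Q@n; Z=P[...,2]
  h=ok&(abs(Y)<.04)&(X>.03)&(X<.14)&(Z>.1)&(hsv[...,1]>90)&(hsv[...,2]<150)
  for a in np.arange(.03,.13,.02):
    b=Z[h&(X>a)&(X<a+.02)]
    if len(b): print(round(a,2),np.percentile(b,[3,97]),end=" ")
  hd=ok&(abs(Y)<.04)&(X<-.02)&(X>-.09)&(Z>.1)&(Z<.26)&(hsv[...,1]>60); print("\nhead z",np.percentile(Z[hd],[1,99]))
E
```

```text
t 12.95 pos [0.531 0.29  0.221] F [-0.652 -0.94  -1.936] open 0.020124879327518486 grip 133.070547580719 
shift [-0.635  0.011  2.862] turn [-0.001 -2.203  0.   ]
0.03 [0.234 0.256] 0.05 [0.233 0.255] 0.07 [0.234 0.256] 0.09 [0.234 0.255] 0.11 [0.234 0.254] 
head z [0.216 0.259]
0.03 [0.231 0.252] 0.05 [0.232 0.253] 0.07 [0.233 0.479] 0.09 [0.235 0.528] 0.11 [0.236 0.53 ] 
head z [0.214 0.259]
```

>>> {"op": "jog_arm", "data": {"commands": [-0.08,0,0.35,0,0,0,10,-0.15,0,0.67,0,0,0,10,-0.15,0,0.67,0,0,0,10,-0.15,0,0.67,0,0,0,10,-0.09,0,0.4,0,0,0,10,-0.06,0,0.26,0,0,0,10,-0.02,0,0.1,0,0,0,10,-0.01,0,0.05,0,0,0,10,0,0,0,0,0,0,10,0,0,0,0,0,0,10]}}

```text
t: 14.3
tool_pos: [0.5309, 0.2897, 0.0278]
tool_rot: [0.621, -2.861, 0.068]
contact_force: [-0.6, 0.5, -2.1]
opening: 0.0201
grip_force: 133.1
```

>>> {"op": "jog_arm", "data": {"commands": [-0.01,0,0.04,0,0,0,10,-0.01,0,0.03,0,0,0,10,0,0,0,0,0,0,10]}}

```text
t: 14.68
tool_pos: [0.5309, 0.2897, 0.0253]
tool_rot: [0.62, -2.859, 0.069]
contact_force: [-4.2, -2.3, 10.8]
opening: 0.0204
grip_force: 135.2
```

>>> {"op": "jog_arm", "data": {"commands": [0,0,0,0,0,0,26,0,0,0,0,0,0,45,0,0,0,0,0,0,60,0,0,0,0,0,0,60,0,0,0,0,0,0,60], "newtons": 60}}

```text
t: 15.3
tool_pos: [0.5303, 0.2895, 0.0223]
tool_rot: [0.62, -2.859, 0.069]
contact_force: [0.3, 0.0, 0.8]
opening: 0.0599
grip_force: 0.0
```

>>> {"op": "jog_arm", "data": {"commands": [0.05,0,-0.2,0,0,0,60,0.13,0,-0.5,0,0,0,60,0.15,0,-0.67,0,0,0,60,0.15,0,-0.67,0,0,0,60,0.15,0,-0.67,0,0,0,60,0.08,0,-0.35,0,0,0,60,0,0,0,0,-0.8,0,80,0,0,0,0,-0.8,0,85,0,0,0,0,-0.6,0,85,0,0,0,0,0,0,85]}}

```text
t: 16.55
tool_pos: [0.5281, 0.2885, 0.2106]
tool_rot: [0.666, -3.069, 0.0]
contact_force: [0.4, 0.2, 0.1]
opening: 0.0851
grip_force: 0.0
```

```bash
python3 - <<'E'
from h import *
a=[]
for c in ("scene","side"):
  im=eyes.get_image(c); P=cloud(im); ok=im["z_map"]>0; a.append(im["image"][80:300,130:430,::-1])
  for e in nets.silhouettes(c,"mallet")[:1]:
    q=P[e["mask"]&ok]; z=np.percentile(q[:,2],98); t=q[q[:,2]>z-.006]; print(c,z,np.median(t,0),cv2.minAreaRect((t[:,:2]*1000).astype(np.float32)))
cv2.imwrite("pics/m4.png",cv2.resize(np.hstack(a),(800,293)))
go(.565,.055,.20,180)
go(.565,.055,.20,182)
E
```

```text
scene 0.07951838042164966 [0.578556   0.3064062  0.07788263] ((577.7526245117188, 310.1884765625), (58.3305549621582, 58.724327087402344), 55.802249908447266)
side 0.07531533517646363 [0.57674038 0.30220442 0.07392359] ((586.9790649414062, 210.97750854492188), (56.35987091064453, 256.6622619628906), 6.347413063049316)
t 16.75 pos [0.529 0.289 0.211] F [0.543 0.052 0.513] open 0.08525007054163443 grip 0.0 
shift [ 1.072 -3.795  0.179] turn [-0.002 -0.009  4.271]
t 16.75 pos [0.529 0.289 0.211] F [0.543 0.052 0.513] open 0.08525007054163443 grip 0.0 
shift [ 1.072 -3.795  0.179] turn [-0.002 -0.009  3.922]
```

View pics/m4.png

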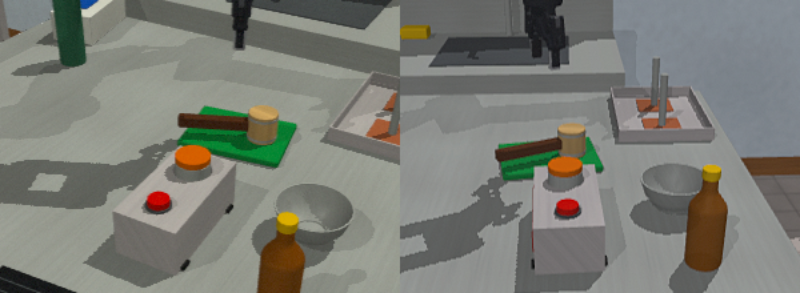

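The mallet stands flat on the board, with its head at about (262,125) in the left view. Next is the canister.

>>> {"op": "jog_arm", "data": {"commands": [0,0,0,0,0,1,85,0,0,0,0,0,1,85,0,0,0,0,0,1,85,0,0,0,0,0,0.92,85,0,0,0,0,0,0,85]}}

```text
t: 17.38
tool_pos: [0.5293, 0.2889, 0.2106]
tool_rot: [0.057, -3.14, 0.0]
contact_force: [-1.2, 0.8, -0.6]
opening: 0.0851
grip_force: 0.0
```

```bash
python3 -c "
from h import *
go(.565,.055,.19,182)"
```

```text
t 17.38 pos [0.529 0.289 0.211] F [-1.157  0.823 -0.563] open 0.08506530154904812 grip 0.0 
shift [-0.454 -3.918  0.345] turn [-0.003 -0.007  0.013]
```

>>> {"op": "jog_arm", "data": {"commands": [-0.06,-0.35,0,0,0,0,85,-0.08,-0.7,0,0,0,0,85,-0.08,-0.7,0,0,0,0,85,-0.08,-0.7,0.05,0,0,0,85,-0.08,-0.7,0.1,0,0,0,85,-0.05,-0.5,0.1,0,0,0,85,-0.02,-0.27,0.1,0,0,0,85,0,0,0,0,0,0,85,0,0,0,0,0,0,85]}}

```text
t: 18.5
tool_pos: [0.5643, 0.0554, 0.1901]
tool_rot: [-0.057, 3.141, 0.001]
contact_force: [0.3, -0.4, -0.8]
opening: 0.0848
grip_force: 0.0
```

```bash
python3 - <<'E'
from h import *
im=eyes.get_image("wrist"); save(im,"w5.png"); P=cloud(im); ok=im["z_map"]>0
for e in nets.silhouettes("wrist","canister")[:1]:
    q=P[e["mask"]&ok]; z=np.percentile(q[:,2],98); t=q[q[:,2]>z-.006]; print(e["p"],z,np.median(t,0),cv2.minAreaRect((t[:,:2]*1000).astype(np.float32)))
go(.565,.055,.089,182)
E
```

```text
0.59 0.11618234156664212 [0.56314177 0.05408594 0.11495365] ((564.8467407226562, 54.14280319213867), (58.60890579223633, 58.71369171142578), 49.15291213989258)
t 18.6 pos [0.564 0.056 0.19 ] F [ 0.1   -0.396 -0.96 ] open 0.08478458272809086 grip 0.0 
shift [-0.01  -0.013  1.687] turn [0.002 0.004 0.019]
```

View pics/w5.png

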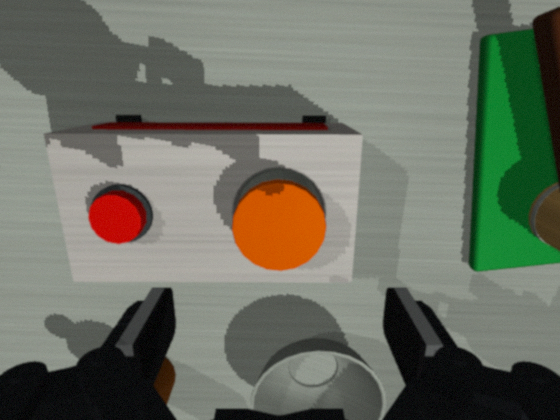

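The lid is at (280,225), centred between the fingers, and measures (0.565, 0.054) at z = 0.116. I descend and grip.

>>> {"op": "jog_arm", "data": {"commands": [0,-0.02,0.4,0,0,0,85,0,0,0.6,0,0,0,85,0,0,0.4,0,0,0,85,0,0,0.2,0,0,0,85,0,0,0.08,0,0,0,85,0,0,0,0,0,0,85,0,0,0,0,0,0,40,0,0,0,0,0,0,40,0,0,0,0,0,0,40,0,0,0,0,0,0,40,0,0,0,0,0,0,40], "newtons": 50}}

```text
t: 19.98
tool_pos: [0.5648, 0.0537, 0.0896]
tool_rot: [-0.055, 3.14, 0.0]
contact_force: [0.5, 2.4, 1.1]
opening: 0.0584
grip_force: 55.0
```

>>> {"op": "jog_arm", "data": {"commands": [0,0,-0.15,0,0,0,40,0,0,-0.25,0,0,0,40,0,0,-0.4,0,0,0,40,0,0,-0.5,0,0,0,40,0,0,-0.5,0,0,0,40,0,0,-0.3,0,0,0,40,0,0,0,0,0,0,40]}}

```text
t: 20.85
tool_pos: [0.5651, 0.0534, 0.2171]
tool_rot: [-0.055, 3.138, -0.001]
contact_force: [-0.6, 0.4, -3.0]
opening: 0.0584
grip_force: 54.7
```

```bash
python3 -c "
from h import *
go(.481,-.297,.215,182)"
```

```text
t 20.85 pos [0.565 0.053 0.217] F [-0.643  0.428 -3.031] open 0.058418667914806016 grip 54.72026824951172 
shift [ 1.607 -5.788  0.032] turn [-0.005  0.032  0.002]
```

>>> {"op": "jog_arm", "data": {"commands": [0.07,-0.24,0,0,0,0,40,0.14,-0.5,0,0,0,0,40,0.14,-0.5,0,0,0,0,40,0.14,-0.5,0,0,0,0,40,0.14,-0.5,0,0,0,0,40,0.14,-0.5,0,0,0,0,40,0.14,-0.5,0,0,0,0,40,0.14,-0.5,0,0,0,0,40,0.14,-0.5,0,0,0,0,40,0.14,-0.5,0,0,0,0,40,0.14,-0.5,0,0,0,0,40,0.1,-0.4,0,0,0,0,40,0.03,-0.15,0,0,0,0,40,0,0,0,0,0,0,40,0,0,0,0,0,0,40]}}

```text
t: 22.72
tool_pos: [0.4805, -0.2962, 0.2146]
tool_rot: [0.056, -3.14, -0.001]
contact_force: [-0.8, 0.1, -2.4]
opening: 0.0582
grip_force: 54.7
```

```bash
python3 - <<'E'
from h import *
go(.481,-.297,.059,182)
a=[]
for c in ("scene","side"):
  im=eyes.get_image(c); P=cloud(im); ok=im["z_map"]>0; a.append(im["image"][200:420,50:350,::-1])
  for e in nets.silhouettes(c,"canister")[:1]:
    m=e["mask"]&ok; q=P[m]; q=q[(abs(q[:,0]-.481)<.06)&(abs(q[:,1]+.297)<.06)]; print(c,e["p"],np.percentile(q[:,2],[1,99]),np.median(q,0))
cv2.imwrite("pics/m6.png",cv2.resize(np.hstack(a),(800,293)))
E
```

```text
t 22.73 pos [ 0.481 -0.296  0.215] F [-0.83   0.144 -2.418] open 0.05817328660463548 grip 54.7331477701664 
shift [-0.009 -0.016  2.593] turn [ 0.009 -0.006  0.01 ]
scene 0.84 [0.169 0.243] [ 0.5   -0.306  0.218]
side 0.63 [0.166 0.241] [ 0.489 -0.319  0.205]
```

View pics/m6.png

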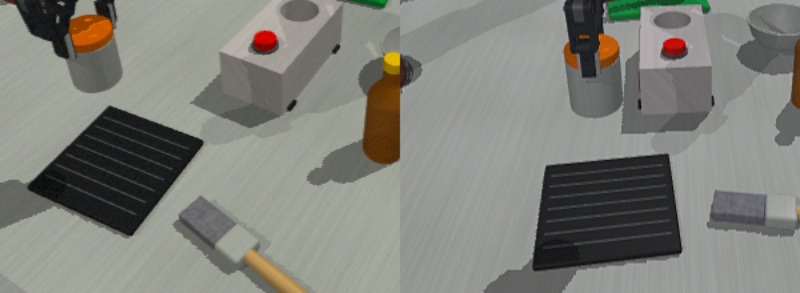

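The canister hangs upright (lid (92,33) in the left view), with its underside at about 0.166 over the plate. I lower it gently.

>>> {"op": "jog_arm", "data": {"commands": [0,0,0.3,0,0,0,40,0,0,0.5,0,0,0,40,0,0,0.5,0,0,0,40,0,0,0.5,0,0,0,40,0,0,0.4,0,0,0,40,0,0,0.2,0,0,0,40,0,0,0.1,0,0,0,40,0,0,0.03,0,0,0,40,0,0,0,0,0,0,40,0,0,0,0,0,0,40]}}

```text
t: 24.18
tool_pos: [0.4811, -0.2974, 0.0643]
tool_rot: [-0.055, 3.14, -0.002]
contact_force: [0.2, 0.4, -1.7]
opening: 0.0585
grip_force: 54.7
```

>>> {"op": "jog_arm", "data": {"commands": [0,0,0.04,0,0,0,40,0,0,0.03,0,0,0,40,0,0,0,0,0,0,40]}}

```text
t: 24.55
tool_pos: [0.4813, -0.2973, 0.0608]
tool_rot: [-0.055, 3.14, -0.001]
contact_force: [-2.6, 3.1, 5.5]
opening: 0.0582
grip_force: 55.4
```

>>> {"op": "jog_arm", "data": {"commands": [0,0,0,0,0,0,62,0,0,0,0,0,0,70,0,0,0,0,0,0,85,0,0,0,0,0,0,85,0,0,-0.2,0,0,0,85,0,0,-0.4,0,0,0,85,0,0,-0.6,0,0,0,85,0,0,-0.6,0,0,0,85,0,0,-0.4,0,0,0,85,0,0,0,0,0,0,85]}}

```text
t: 25.8
tool_pos: [0.482, -0.2981, 0.1947]
tool_rot: [-0.055, 3.136, -0.006]
contact_force: [-0.3, 0.2, -0.2]
opening: 0.0849
grip_force: 0.0
```

```bash
python3 - <<'E'
from h import *
im=eyes.get_image("scene"); P=cloud(im); ok=im["z_map"]>0; save(im,"f.png")
for n in ("canister","mallet","pin"):
  for e in nets.silhouettes("scene",n)[:1]:
    q=P[e["mask"]&ok]; z=np.percentile(q[:,2],97); t=q[q[:,2]>z-.006]; print(n,e["p"],z,np.median(t,0),cv2.minAreaRect((t[:,:2]*1000).astype(np.float32)))
go(.481,-.297,.2)
E
```

```text
canister 0.9 0.08908665693580886 [ 0.48398193 -0.29862064  0.08748617] ((482.170166015625, -297.3379211425781), (56.47481155395508, 58.43966293334961), 70.34268188476562)
mallet 0.92 0.07928983623272137 [0.57964818 0.30569268 0.0779111 ] ((580.2228393554688, 309.76715087890625), (55.14616775512695, 56.66356658935547), 2.343545913696289)
pin 0.76 0.10669527445122758 [ 0.57000404 -0.05645681  0.10463603] ((568.9107055664062, -55.67469024658203), (32.305931091308594, 37.111610412597656), 32.07746124267578)
t 26.0 pos [ 0.48  -0.296  0.189] F [-0.118  0.512 -1.011] open 0.0852022700683313 grip 0.0 
shift [-0.018 -0.01  -0.178] turn [ 0.019 -0.022 -0.   ]
```

View pics/f.png

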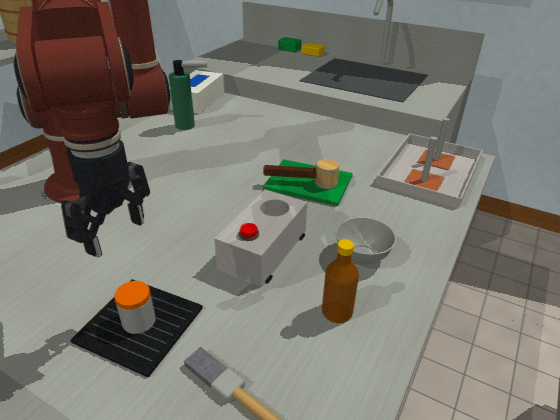

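```bash
python3 - <<'E'
from h import *
for c in ("scene","side"):
  for k in range(2):
    im=eyes.get_image(c); P=cloud(im); ok=im["z_map"]>0
    r=np.hypot(P[...,0]-.568,P[...,1]+.056); hsv=cv2.cvtColor(im["image"],cv2.COLOR_RGB2HSV)
    q=P[ok&(r<.014)&(hsv[...,1]>150)][:,2]; b=P[ok&(r>.03)&(r<.04)&(abs(P[...,2]-.086)<.008)][:,2]
    print(c,np.median(q)-np.median(b),len(q))
E
```

```text
scene 0.016713468299003165 93
scene 0.016882463005437498 91
side 0.016757613613532812 68
side 0.017046313484789855 73
```

```bash
python3 -c "
from h import *
print(job.finish_job())"
```

```text
the job is handed in; nothing more can be done
None
```

I drove the pin fully home with the mallet, stood the mallet back on the green board and set the canister upright on the plate, then handed in at about 26 s. At hand-in the pin measured about 2 mm short of home, most likely pushed back when the fingers closed on the canister, and I did not strike it again.

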